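Seat a keyed spindle in a sander's drive pulley

ROBOT

A 7-joint arm with a two-finger parallel gripper is mounted at the origin on the work surface. World frame = base frame: x ahead of the robot, y to its left, z up, the work surface at z = 0. Lengths are in mm, angles in rad, forces in N, time in s.
With the tool pointing down it reaches from about 400 to 875 mm from the base axis. Payload 6.5 kg.
Tool frame: the origin (TCP) lies midway between the tips of the shut fingers; the grasp point (between the pads) lies 19 mm behind it; z points along the fingers, y is the direction in which the jaws open and shut (so a half turn about z gives the same grasp; the last joint's range is limited). The gripper opens to 85 mm and grips with 20 to 120 N. Pads are 22 mm wide; open, the fingers measure 114 mm over their backs; the gripper's body (76 mm by 85 mm) begins 54 mm behind the grasp point. The pads swing forward as they close: fully open they stand 13 mm farther back than shut.
Start: joints at [-1.225, 0.536, -0.004, 1.538, 0.003, 1.067, -0.071], TCP at [260.163, 595.655, 231.29] pointing down, gripper open.
Joint ranges: [-2.7, 2.7], [-0.37, 2.16], [-1.27, 1.26], [0.24, 2.4], [-1.31, 4.45], [0.19, 1.91], [-2.76, 2.76]. Speed limits (rad/s): [2.39, 2.39, 3.14, 3.14, 3.14, 3.14, 3.14].

INTERFACE

Orientations are given as a unit quaternion [x, y, z, w].
In Python, from plant import readout, imaging, ticket gives the robot as it stands.
- The arm moves only by the tool carry_out, never from a script. Its argument "rows" is a list of rows, each a list of 3 entries, a list of its own where there are three numbers: the shift along the world's x, y, z scaled (see below), then the turn, a rotation vector about the world's x, y, z scaled (see below), then the closure, from 0 (fully open) to 1 (shut). In form: [[[x, y, z], [ax, ay, az], hand], ...]. A call has 1 to 20 rows; each row is the pose to reach, as a shift and turn from the pose commanded when the call began, turning the shorter way round; what a row does not reach only later rows make up. The controller multiplies each number of a shift by 500 mm and each number of a turn by 180 degrees. A row lasts 1/10 s, in which the tool goes at most 50 mm and 8.59 degrees, less where a joint would pass 70% of its speed; a pose out of reach is approached as far as the arm can. A call with a number of a shift or a turn outside -1 to 1 is refused whole. A call with a gripper value outside its range is refused whole. The fingers move at their own pace and stop on an object; "grip_force" is the grip in N (left out, the last holds). Time passes only in rows, so rows that repeat a pose let the fingers close. It gives the time, the measured TCP pose, the force and the opening at its end, in the units of the state.
- readout.state(): the state, without advancing time (a new reading comes with each control period).
- imaging.capture(name): name is "scene" or "side" or "wrist"; returns a dict with "frame" (400x640x3 uint8, red, green, blue), "z_map" (400x640 float32, mm along the optical axis (not along the pixel's ray), 0 where there is no reading), "mtx" (3x3 intrinsics, pixels), "k1" (the pictures are not rectified: a ray, as slopes to the right and down, at radius r is drawn at 1 + k1 r^2 times it, then the intrinsics apply), "R" (3x3) and "t" (3): a world point X has camera coordinates R X + t; the wrist camera has in their place "T_tool_cam" (4x4, takes a point from camera to tool coordinates, whose origin is the TCP and whose axes are the flange's). Camera axes: x right, y down, z forward; pixel columns grow to the right and rows downward; lengths in mm; the calibration is good to about 2 mm. A picture is of the moment at which its call begins: read the wrist's pose just before it.
- ticket.sign_off(): hands the job in, once; it reports no verdict.
Trained networks look in the newest picture that a camera, given by its name, has taken for a name from the list of things; names that differ only in an ending like _2 or _b are one class to them, and where a whole thing is asked for, a point or a joint stands for the part that bears it (a point fixed in the world has none). Each returns a list of dicts, best first, with "score" (0 to 1); they miss things now and then, are a little off and sometimes report something else, mostly with a low value. They report only what shows in the picture. A call takes as long as a camera call. They do not tell look-alikes from the thing itself.
- imaging.recognise(target, camera): "box" ([left, top, width, height] in pixels, round what is visible of it).
The state is a dict: "clock": time; "q": joint angles; "joint_velocities": joint speeds; "joint_torque": joint torques, N m; "eef_pos": TCP position; "ee_rot": TCP orientation; "wrist_force": force on the tool from outside, world axes, zero at the start; "moment": the same for the moment, N m; "finger_gap": finger opening in mm.
Only numpy, scipy, OpenCV 4.12 (cv2) and the standard library are available. Lean on these libraries where they do the work, as an engineer would, in place of code of your own. Each camera call takes 0.05 s, during which the arm holds its last target.

TASK

Slide the brass spacer ring down over the pulley's upright hub until it rests flat on the pulley, and let go of it. Then take the keyed steel spindle out of its wooden block, push it into the hub, turning it until its key drops into the keyway, without forcing it, and keep pushing against the spring ejector until its collar sits down on the spacer. Finish while still gripping the spindle and pressing it firmly down on the spacer (the spring lifts it out if you let go), and leave the other things on the bench where they are.

Things in the scene. Friction and masses are not known exactly. Their poses are not given: they have to be found in the camera images.
- hub_mouth (a point): centre of the bore's mouth, on top of the pulley's aluminium hub, 75 mm above the bench. z up; x points from the bore to the keyway, the one slot in its wall. Hub: 47 mm outside diameter (48 over corners), 34 mm high above the pulley. Bore 26 mm diameter, 34 mm deep, no chamfer; keyway 9 mm wide, reaching 20.5 mm from the axis, open at the top, as deep as the bore.
- pulley: grey V-belt pulley lying flat, its axis upright, on a 130 x 130 x 15 mm plywood stand fixed to the bench; origin at the centre of the stand's underside, axes as the hub mouth's. The pulley's flat top face (diameter 110 mm) is 41 mm above the bench; a red line on it runs outwards from the keyway.
- ejector (a joint): brass spring pin, 14 mm diameter, standing up in the bore: 0 = up, its top 20 mm below the hub's mouth; grows as it is pressed down (m, at most 0.012). Pushes back with 4 N plus 0.8 N per mm. With the spindle home on the spacer it reads 0.008 and pushes with 10.4 N, more than the spindle's weight.
- spacer_mid (a point): centre (half-way up) of the loose brass spacer ring: 60 mm outside and 52 mm inside diameter, 40 mm high, about 0.28 kg, standing on the bench to the left or right of the pulley; z is its axis. Seated on the pulley, this point is 14 mm below the hub's mouth and the ring's top 6 mm above it.
- spindle_head (a point): centre of the square steel head to grip, 22 x 22 mm, 44 mm high, of the loose spindle (about 0.42 kg), which stands upright in a wooden block. z up along the spindle, x points to its key; the head's sides are square to x and y; red marks on the head's top and on the collar point to the key. A dark collar 6 mm thick, 60 mm diameter, is right below the head, its top 22 mm below this point.
- spindle_collar (a point): centre of the collar's underside, 28 mm below the head's centre, same axes. Below it the shaft: 24 mm diameter, 34 mm long, last 6 mm tapered to 16 mm. A brass key 7 mm wide, reaching 18 mm from the axis, fills the shaft's upper 20 mm; the lower 14 mm are plain. With the key resting on the hub this point is 20 mm above the hub's mouth; home on the spacer, 6 mm.
- rack: wooden block holding the spindle, 90 x 90 x 50 mm, fixed, on the other side of the pulley from the ring; origin at the centre of its underside. The collar rests on its top and the shaft hangs in a loose 41 mm hole: lift straight up by 40 mm or more.
- spindle: the whole spindle; origin at the tip of its shaft, 62 mm below the head's centre; axes as the head's
- spacer: the whole spacer ring; origin at the centre of its underside, 20 mm below its centre
- offcut: bystander: dark wood offcut 100 x 45 x 45 mm; origin at the centre of its underside
- screwdriver: bystander: red-handled screwdriver , 170 mm long, lying on the bench
- glue: bystander: yellow glue bottle with orange cap, diameter 52 mm, 120 mm tall; origin at the centre of its underside
- tin: bystander: blue jar with steel lid, diameter 70 mm, 75 mm tall; origin at the centre of its underside
- tape: bystander: yellow tape measure, 65 x 36 x 55 mm; origin at the centre of its underside
- mallet_head: bystander: pale wooden mallet head standing on end, diameter 68 mm, 80 mm tall; origin at the centre of its underside
- wrench: bystander: steel wrench lying on the bench
Not all that is in view belongs to the job. Of the things that look like the spacer, the smallest one is meant.

How it is judged:
By the outcome, as a careful person would: the job done as asked, in the order asked, and still so for the second after the job is handed in, while the arm keeps its last pose, push and grip.
It also fails if it takes over 64 s, if anything falls off the work surface, if the arm or the gripper's body presses on something with over 40 N, if the wrist force passes 120 N, or if a joint passes its speed limit or range.

## Working session

There is one attempt and no reset: what is moved stays moved. The work goes in short steps, Python scripts to look and compute and a tool call to move; the robot and the scene stay as the last step left them, time stands still between calls to the robot, and variables do not carry over. Pictures are saved under pics/ and viewed, and the job is handed in when it is done.

Besides the shell and the picture viewer there is one more tool, called after "Request:" as name(argument=value, ...), one argument or row to a line, values as JSON. carry_out: Moves the arm, as the interface text tells. Shifts and turns lie within -1 to 1; 1 stands for 500 mm of shift or 180 degrees of turn. Its arguments: {"type":"object","properties":{"rows":{"type":"array"},"grip_force":{"type":"number"}},"required":["rows"]}

```bash
mkdir -p pics; ls; cat > h.py <<'E'
import numpy as np, cv2, json
from plant import readout, imaging, ticket
from scipy.spatial.transform import Rotation as Ro
def cap(n):
    s=readout.state(); c=imaging.capture(n)
    if 'T_tool_cam' in c:
        T=np.eye(4); T[:3,:3]=Ro.from_quat(s['ee_rot']).as_matrix(); T[:3,3]=s['eef_pos']
        W=T@np.array(c['T_tool_cam'])
        c['Rwc']=W[:3,:3]; c['o']=W[:3,3]
    else:
        R=np.array(c['R']); c['Rwc']=R.T; c['o']=-R.T@np.array(c['t'])
    return c
def rays(c,uv):
    uv=np.asarray(uv,float).reshape(-1,2); K=np.array(c['mtx']); k=c['k1']
    d=np.c_[(uv[:,0]-K[0,2])/K[0,0],(uv[:,1]-K[1,2])/K[1,1]]
    u=d.copy()
    for _ in range(20): u=d/(1+k*(u**2).sum(1,keepdims=True))
    return np.c_[u,np.ones(len(u))]
def onz(c,uv,z):
    r=rays(c,uv)@c['Rwc'].T; return c['o']+r*((z-c['o'][2])/r[:,2])[:,None]
def cloud(c):
    z=c['z_map']; h,w=z.shape; vv,uu=np.mgrid[:h,:w]
    r=rays(c,np.c_[uu.ravel(),vv.ravel()])*z.reshape(-1,1)
    P=r@c['Rwc'].T+c['o']; P[z.ravel()<=0]=np.nan
    return P.reshape(h,w,3)
def proj(c,X):
    X=np.asarray(X,float).reshape(-1,3); p=(X-c['o'])@c['Rwc']; u=p[:,:2]/p[:,2:]
    u=u*(1+c['k1']*(u**2).sum(1,keepdims=True)); K=np.array(c['mtx'])
    return np.c_[u[:,0]*K[0,0]+K[0,2],u[:,1]*K[1,1]+K[1,2]]
def save(c,n,box=None,s=1):
    f=c['frame'][:,:,::-1]
    if box: f=f[box[1]:box[1]+box[3],box[0]:box[0]+box[2]]
    if s!=1: f=cv2.resize(f,None,fx=s,fy=s,interpolation=cv2.INTER_CUBIC)
    cv2.imwrite('pics/'+n+'.png',f)
E
python3 - <<'E'
from h import *
print(readout.state())
for n in ['scene','side','wrist']:
    c=cap(n); save(c,n+'0'); print(n,c['o'],c['mtx'],c['k1'])
    for t in ['spacer','pulley','spindle','rack','spindle_head']:
        print(t,[(np.round(d['box']).tolist(),round(d['score'],2)) for d in imaging.recognise(t,n)])
E
```

```text
pics
{'clock': 0.0, 'q': array([-1.22514914,  0.53718278, -0.00440725,  1.53886618,  0.00258032,
        1.06730701, -0.07116589]), 'joint_velocities': array([-0.00214742,  0.00075451,  0.00029215, -0.00157628,  0.00120633,
        0.00151107, -0.00100612]), 'joint_torque': array([ 4.20018368e-04, -5.83429956e+01,  1.04877301e+00, -2.59106022e+01,
        1.23368160e-02,  9.64359264e-03,  1.50463075e-05]), 'eef_pos': array([259.97262892, 595.05542637, 230.40532961]), 'ee_rot': array([ 2.04437204e-01,  9.78879286e-01, -8.71038120e-04, -1.16723377e-04]), 'wrist_force': array([-0.64850377,  0.15050468, -0.23955256]), 'moment': array([ 0.00054422, -0.02237918,  0.05508156]), 'finger_gap': 85.5274910046085}
scene [1259.31760181 -704.07281213  910.9187583 ] [[473.83451297   0.         324.05954609]
 [  0.         473.83451297 200.38874997]
 [  0.           0.           1.        ]] -0.08381332283262813
spacer [([368.0, 128.0, 27.0, 28.0], 0.97), ([308.0, 133.0, 25.0, 29.0], 0.83), ([348.0, 151.0, 16.0, 23.0], 0.69)]
pulley [([275.0, 184.0, 55.0, 45.0], 0.76)]
spindle [([187.0, 217.0, 24.0,
[... 220 characters left out ...]
18.76315035]
 [  0.         439.72479027 204.07569929]
 [  0.           0.           1.        ]] -0.04394560769589079
spacer [([178.0, 184.0, 35.0, 41.0], 0.88), ([228.0, 174.0, 20.0, 26.0], 0.61), ([201.0, 145.0, 28.0, 31.0], 0.58)]
pulley [([264.0, 209.0, 63.0, 53.0], 0.85)]
spindle [([328.0, 302.0, 33.0, 38.0], 0.66)]
rack [([309.0, 297.0, 68.0, 70.0], 0.93)]
spindle_head [([330.0, 304.0, 30.0, 34.0], 0.62)]
wrist [195.61480938 624.21625467 373.71621888] [[323.18408194   0.         320.56574056]
 [  0.         323.18408194 194.97854903]
 [  0.           0.           1.        ]] -0.022818392200100256
spacer [([111.0, 371.0, 30.0, 24.0], 0.56)]
pulley []
spindle []
rack []
spindle_head []
```

View pics/scene0.png

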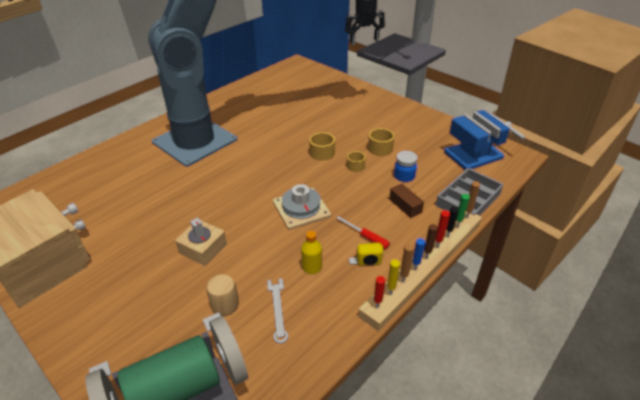

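View pics/side0.png

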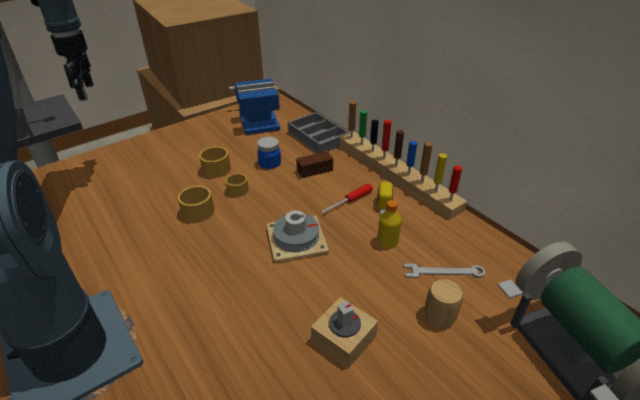

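View pics/wrist0.png

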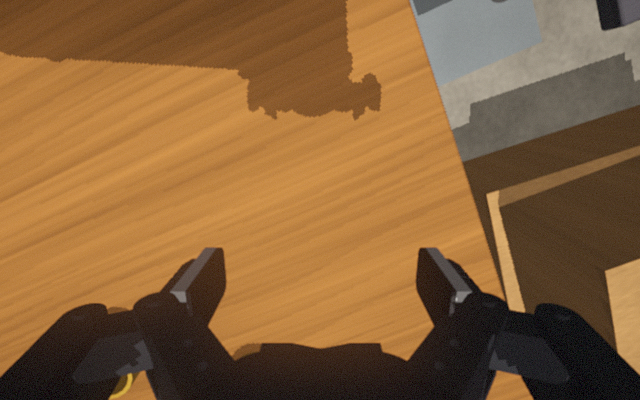

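Three brass rings are in view, in scene / side pixels: (322,147)/(195,205), (381,142)/(215,161) and (356,161)/(237,185). The last looks smallest, so I'll measure all three. The pulley is at scene (302,203), and the spindle block at (200,238).

```bash
python3 - <<'E'
from h import *
B={'scene':{'r1':[308,133,25,29],'r2':[368,128,27,28],'r3':[347,151,18,22],'pul':[275,184,55,45],'rack':[176,215,50,46]},
'side':{'r1':[178,184,35,41],'r2':[200,147,30,30],'r3':[225,174,24,24],'pul':[264,209,63,53],'rack':[309,297,68,70]}}
for n in B:
    c=cap(n); P=cloud(c)
    for k,(x,y,w,h) in B[n].items():
        Q=P[y-2:y+h+2,x-2:x+w+2].reshape(-1,3); Q=Q[Q[:,2]>12]
        zt=np.nanpercentile(Q[:,2],97)
        T=Q[Q[:,2]>zt-5]
        e=cv2.minEnclosingCircle(T[:,:2].astype(np.float32))
        print(n,k,'zt %.0f'%zt,'all min/max',Q[:,:2].min(0).round(),Q[:,:2].max(0).round(),'top',np.round(e[0]),round(e[1]))
    if n=='side': save(c,'side_rings',[150,130,130,100],6)
E
```

```text
scene r1 zt 59 all min/max [336. 194.] [424. 283.] top [377. 242.] 46
scene r2 zt 60 all min/max [461. 307.] [624. 435.] top [546. 363.] 96
scene r3 zt 42 all min/max [475. 227.] [540. 293.] top [507. 260.] 34
scene pul zt 76 all min/max [440. -86.] [608.  76.] top [525.  -4.] 26
scene rack zt 100 all min/max [ 393. -346.] [ 494. -236.] top [ 440. -292.] 15
side r1 zt 57 all min/max [337. 193.] [422. 281.] top [380. 239.] 44
side r2 zt 57 all min/max [465. 278.] [549. 434.] top [504. 389.] 45
side r3 zt 40 all min/max [476. 227.] [536. 290.] top [507. 259.] 31
side pul zt 74 all min/max [441. -92.] [651.  75.] top [525.  -7.] 25
side rack zt 100 all min/max [ 386. -346.] [ 496. -238.] top [ 441. -292.] 15
```

View pics/side_rings.png

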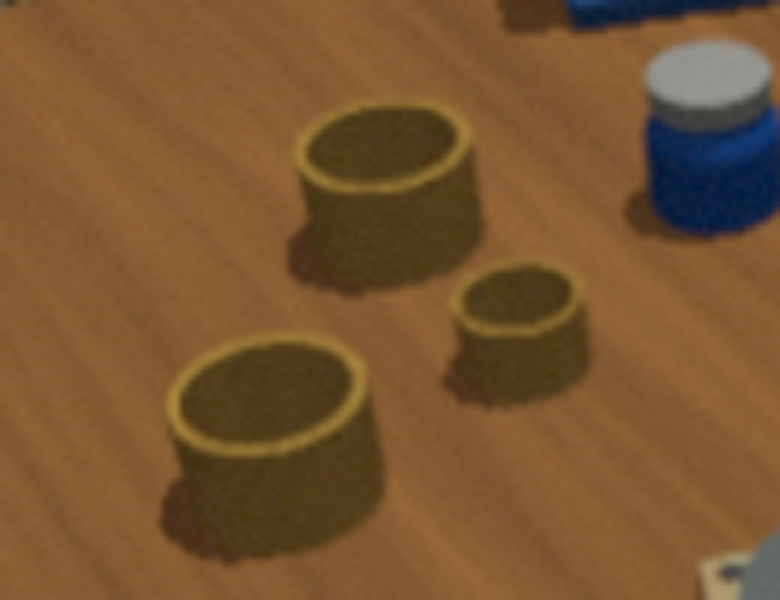

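The ring at side (237,185), enlarged crop (515,330), has top z≈40 and radius ≈30. The other two are about 58 tall with radius ≈43. So it is the 60×40 spacer, at about (507,259). The pulley is at (525,-6) and the spindle at (441,-292). I'll move above the spacer with the jaws on the diagonal, clear of the neighbouring rings.

Request:
carry_out(
  rows=[
    [[0.494, -0.674, -0.1], [0, 0, -0.117], 0],
    [[0.494, -0.674, -0.1], [0, 0, -0.117], 0],
    [[0.494, -0.674, -0.1], [0, 0, -0.117], 0],
    [[0.494, -0.674, -0.1], [0, 0, -0.117], 0],
    [[0.494, -0.674, -0.1], [0, 0, -0.117], 0],
    [[0.494, -0.674, -0.1], [0, 0, -0.117], 0],
    [[0.494, -0.674, -0.1], [0, 0, -0.117], 0],
    [[0.494, -0.674, -0.1], [0, 0, -0.117], 0],
    [[0.494, -0.674, -0.1], [0, 0, -0.117], 0],
    [[0.494, -0.674, -0.1], [0, 0, -0.117], 0],
    [[0.494, -0.674, -0.1], [0, 0, -0.117], 0],
    [[0.494, -0.674, -0.1], [0, 0, -0.117], 0],
  ],
  grip_force=40,
)

```text
clock: 2.2
eef_pos: [506.2, 260.6, 181.4]
ee_rot: [0.379, 0.926, 0.0, -0.0]
wrist_force: [0.5, -0.6, 0.0]
finger_gap: 85.3
```

```bash
python3 - <<'E'
from h import *
c=cap('wrist'); save(c,'wrist1'); np.save('w1.npy',c,allow_pickle=True); print(readout.state()['eef_pos'],readout.state()['ee_rot'],c['o'],c['Rwc'].round(3))
P=cloud(c)
M=(P[...,2]>36)&(P[...,2]<44)&(np.hypot(P[...,0]-507,P[...,1]-259)<45)
T=P[M]; e=cv2.minEnclosingCircle(T[:,:2].astype(np.float32)); print(len(T),e)
E
```

```text
[506.1925494  260.61775533 181.42258228] [ 3.78500948e-01  9.25600774e-01  3.86957625e-04 -3.00339588e-04] [455.98639576 310.03851573 323.90208228] [[ 0.701  0.686  0.197]
 [ 0.713 -0.674 -0.193]
 [ 0.001  0.276 -0.961]]
890 ((507.2580261230469, 262.1108703613281), 29.88265037536621)
```

View pics/wrist1.png

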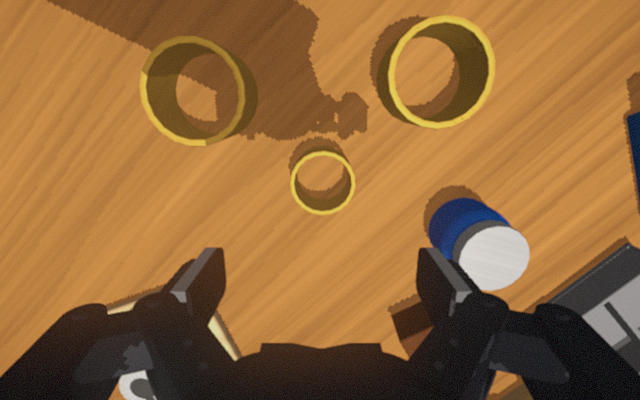

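The spacer is confirmed at wrist pixel (323,182), centre (507.3, 262.1), radius 29.9. The path for the fingers is clear, with the tin's left edge at px 430. I'll descend and grip.

Request:
carry_out(
  rows=[
    [[0.002, 0.004, -0.1], [0, 0, 0], 0],
    [[0.002, 0.004, -0.2], [0, 0, 0], 0],
    [[0.002, 0.004, -0.28], [0, 0, 0], 0],
    [[0.002, 0.004, -0.32], [0, 0, 0], 0],
    [[0.002, 0.004, -0.35], [0, 0, 0], 0],
    [[0.002, 0.004, -0.35], [0, 0, 0], 0],
    [[0.002, 0.004, -0.35], [0, 0, 0], 0],
    [[0.002, 0.004, -0.35], [0, 0, 0], 1],
    [[0.002, 0.004, -0.35], [0, 0, 0], 1],
    [[0.002, 0.004, -0.35], [0, 0, 0], 1],
    [[0.002, 0.004, -0.35], [0, 0, 0], 1],
    [[0.002, 0.004, -0.35], [0, 0, 0], 1],
    [[0.002, 0.004, -0.35], [0, 0, 0], 1],
    [[0.002, 0.004, -0.35], [0, 0, 0], 1],
  ],
  grip_force=40,
)

```text
clock: 3.65
eef_pos: [509.0, 261.2, 8.0]
ee_rot: [0.38, 0.925, 0.001, 0.001]
wrist_force: [-2.3, -1.2, 8.5]
finger_gap: 59.6
```

```bash
python3 - <<'E'
from h import *
print(readout.state()['eef_pos'],readout.state()['finger_gap'],readout.state()['wrist_force'])
c=cap('wrist'); save(c,'wrist2')
E
```

```text
[508.95253783 261.15424993   8.01601544] 59.552926450148455 [-2.31120828 -1.23661387  8.52549617]
```

View pics/wrist2.png

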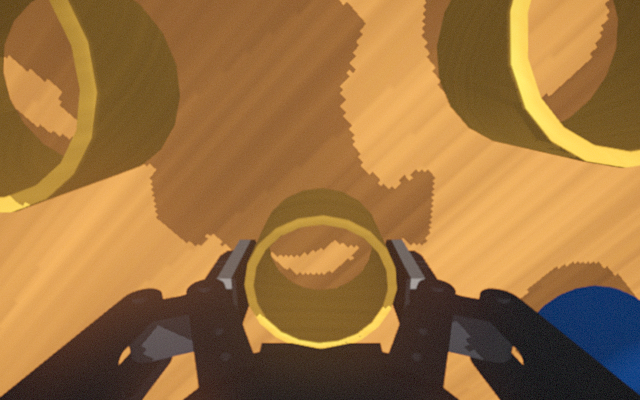

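The ring is held with a gap of 59.6, at wrist px (320,280). I'll lift and move to where the wrist camera sees the hub.

Request:
carry_out(
  rows=[
    [[0, 0, 0.06], [0, 0, 0], 1],
    [[0, 0, 0.15], [0, 0, 0], 1],
    [[0, 0, 0.23], [0, 0, 0], 1],
    [[0.152, -0.654, 0.29], [0, 0, 0], 1],
    [[0.152, -0.654, 0.29], [0, 0, 0], 1],
    [[0.152, -0.654, 0.29], [0, 0, 0], 1],
    [[0.152, -0.654, 0.29], [0, 0, 0], 1],
    [[0.152, -0.654, 0.29], [0, 0, 0], 1],
    [[0.152, -0.654, 0.29], [0, 0, 0], 1],
    [[0.152, -0.654, 0.29], [0, 0, 0], 1],
    [[0.152, -0.654, 0.29], [0, 0, 0], 1],
    [[0.152, -0.654, 0.29], [0, 0, 0], 1],
    [[0.152, -0.654, 0.29], [0, 0, 0], 1],
    [[0.152, -0.654, 0.29], [0, 0, 0], 1],
  ],
)

```text
clock: 5.1
eef_pos: [583.8, -64.3, 151.2]
ee_rot: [0.379, 0.926, 0.0, -0.0]
wrist_force: [0.5, -0.0, -3.1]
finger_gap: 59.5
```

```bash
python3 - <<'E'
from h import *
s=readout.state();print(s['eef_pos'],s['ee_rot'],s['finger_gap'],s['wrist_force'])
c=cap('wrist'); save(c,'wrist3'); np.save('w3.npy',c,allow_pickle=True)
P=cloud(c)
M=(P[...,2]>70)&(P[...,2]<80)&(np.hypot(P[...,0]-525,P[...,1]+5)<40)
T=P[M]; print(len(T),cv2.minEnclosingCircle(T[:,:2].astype(np.float32)),np.median(T[:,2]))
# ring in hand
g=np.array(s['eef_pos'])
M=(np.hypot(P[...,0]-g[0],P[...,1]-g[1])<34)&(P[...,2]>g[2]+24)&(P[...,2]<g[2]+40)
T=P[M]; print(len(T),np.percentile(T[:,2],[5,50,95]),cv2.minEnclosingCircle(T[:,:2].astype(np.float32)))
E
```

```text
[583.84709022 -64.33351784 151.16726029] [ 3.78633945e-01  9.25546347e-01  3.18943750e-04 -4.40995376e-04] 59.500144443021675 [ 0.50940891 -0.00479366 -3.10443033]
2992 ((524.8834228515625, -3.733964681625366), 23.905183792114258) 74.8011914921652
7353 [176.2218102  182.28293223 187.11141796] ((581.7418823242188, -62.28028869628906), 33.08738327026367)
```

View pics/wrist3.png

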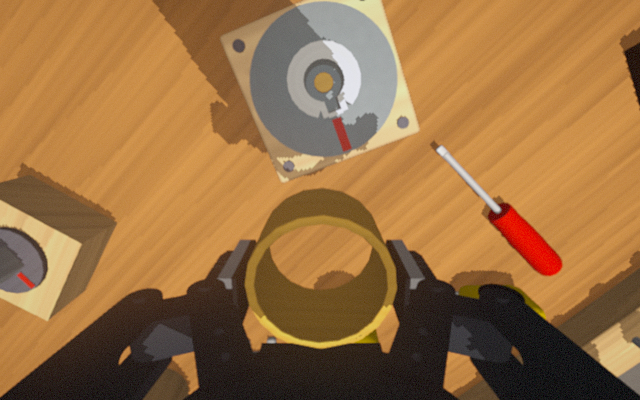

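```bash
cat >> h.py <<'E'
def fitc(p):
    A=np.c_[p[:,0],p[:,1],np.ones(len(p))]; b=(p[:,:2]**2).sum(1)
    w=np.ones(len(p),bool)
    for _ in range(8):
        s=np.linalg.lstsq(A[w],b[w],rcond=None)[0]; cx,cy=s[0]/2,s[1]/2; r=np.sqrt(s[2]+cx*cx+cy*cy)
        e=abs(np.hypot(p[:,0]-cx,p[:,1]-cy)-r); w=e<max(1.2,2*np.median(e))
    return cx,cy,r,w.sum()
E
python3 - <<'E'
from h import *
c=np.load('w3.npy',allow_pickle=True).item()
f=c['frame'].astype(int); P=cloud(c)
print('bench z',np.nanmedian(P[330:345,530:545,2]), 'bench left', np.nanmedian(P[100:130,100:130,2]),'pulley face',np.nanmedian(P[60:100,262:280,2]))
print(f[270:300:3,246:262:2].tolist()[0], f[343,300:340:10].tolist())
m=(f[...,0]>185)&(f[...,1]>150)&(f[...,2]<120); m[:210]=0; m[350:]=0; m[:,:240]=0; m[:,402:]=0
v,u=np.nonzero(m); 
cv2.imwrite('pics/m.png',(m*255).astype(np.uint8)[180:400,200:440].repeat(3,0).repeat(3,1))
# outer points by angle
for z in (181,183,185):
    p=onz(c,np.c_[u,v],z)[:,:2]; c0=p.mean(0); a=np.arctan2(*(p-c0).T[::-1]); r=np.hypot(*(p-c0).T)
    o=[];i=[]
    for k in range(72):
        s=np.nonzero((np.floor((a+np.pi)/(2*np.pi)*72)).astype(int)==k)[0]
        if len(s)>3: o.append(p[s[r[s].argmax()]]); i.append(p[s[r[s].argmin()]])
    print(z,len(u),np.round(fitc(np.array(o)),2),np.round(fitc(np.array(i)),2))
E
```

```text
bench z 224.748132000572 bench left -0.18852078906894576 pulley face 40.83689864954147
[[114, 84, 35], [163, 122, 53], [161, 121, 49], [160, 118, 44], [163, 122, 54], [122, 89, 38], [107, 75, 37], [106, 74, 38]] [[221, 187, 80], [225, 196, 81], [212, 187, 77], [226, 195, 76]]
181 1165 [579.67 -60.21  33.99  41.  ] [581.15 -62.62  29.09  41.  ]
183 1165 [578.86 -59.4   33.38  41.  ] [580.31 -61.77  28.57  41.  ]
185 1165 [578.04 -58.6   32.78  41.  ] [579.46 -60.92  28.06  41.  ]
```

View pics/m.png

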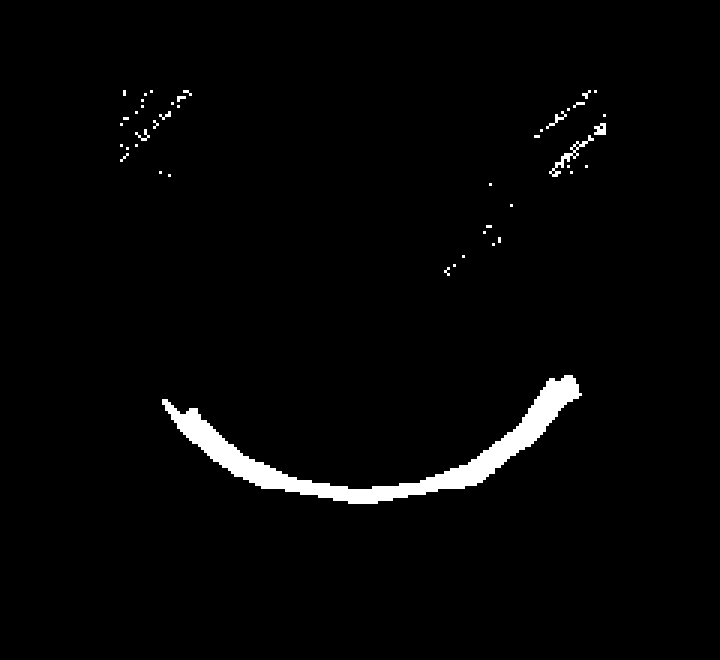

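```bash
cat >> h.py <<'E'
from scipy.optimize import minimize
from scipy.ndimage import map_coordinates
def ringfit(c,x0,z,r_out=30,r_in=26,fitz=False):
    """bright annulus (top rim) vs inside / outside"""
    f=c['frame'].astype(float).sum(2); f=cv2.GaussianBlur(f,(0,0),0.7)
    th=np.linspace(0,2*np.pi,180,endpoint=False)
    def circ(x,r):
        uv=proj(c,np.c_[x[0]+r*np.cos(th),x[1]+r*np.sin(th),np.full(180,x[2])]); return map_coordinates(f,[uv[:,1],uv[:,0]],order=1,mode='nearest')
    def cost(q):
        x=[q[0],q[1],q[2] if fitz else z]
        return -np.mean(np.clip(circ(x,(r_out+r_in)/2)-circ(x,r_in-1.5),-50,200)+np.clip(circ(x,(r_out+r_in)/2)-circ(x,r_out+1.5),-50,200))
    best=None
    for dx in range(-6,7,2):
        for dy in range(-6,7,2):
            q=np.array([x0[0]+dx,x0[1]+dy]+([z] if fitz else [])); v=cost(q)
            if best is None or v<best[0]: best=(v,q)
    r=minimize(cost,best[1],method='Nelder-Mead',options=dict(initial_simplex=np.vstack([best[1]]+[best[1]+d for d in 1.5*np.eye(len(best[1]))])))
    return r.x,r.fun
def drawc(c,img,x,r,col,s=1,off=(0,0)):
    th=np.linspace(0,2*np.pi,120)
    uv=(proj(c,np.c_[x[0]+r*np.cos(th),x[1]+r*np.sin(th),np.full(120,x[2])])-off+.5)*s
    cv2.polylines(img,[np.round(uv).astype(int)],True,col,1)
E
python3 - <<'E'
from h import *
c=np.load('w3.npy',allow_pickle=True).item()
for z in (181,183,185): print(z,ringfit(c,(583,-64),z))
q,_=ringfit(c,(583,-64),183,fitz=True); print(q)
off=(220,0); im=cv2.resize(c['frame'][0:400,220:420,::-1],None,fx=1.5,fy=1.5)
im=cv2.resize(c['frame'][180:380,220:420,::-1],None,fx=3,fy=3)
for r,col in ((30,(0,0,255)),(26,(255,0,0))): drawc(c,im,q,r,col,3,(220,180))
cv2.imwrite('pics/o1.png',im)
# hub
f=c['frame'];im=cv2.resize(f[0:190,220:420,::-1],None,fx=3,fy=3)
h=(524.9,-3.7,75)
drawc(c,im,h,23.75,(0,0,255),3,(220,0));drawc(c,im,h,13,(255,0,0),3,(220,0)); drawc(c,im,(524.9,-3.7,41),55,(0,255,0),3,(220,0))
cv2.imwrite('pics/o2.png',im)
E
```

```text
181 (array([583.54496975, -63.47971394]), np.float64(-254.12579552233115))
183 (array([582.82266883, -62.80899387]), np.float64(-257.04490636065617))
185 (array([581.62236365, -62.01816696]), np.float64(-241.5780588607327))
[582.82440617 -62.81280547 182.99411029]
```

View pics/o1.png

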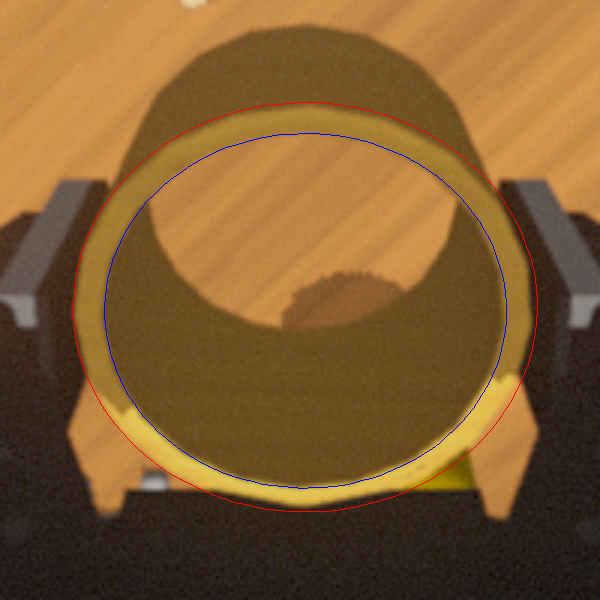

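View pics/o2.png

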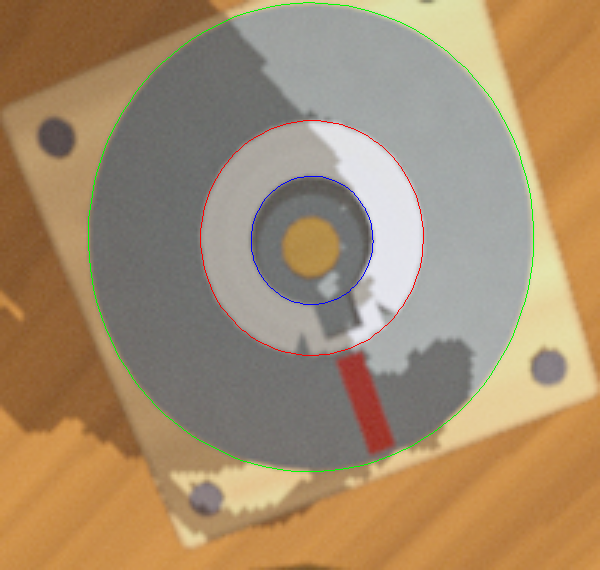

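The hub overlay fits exactly: hub at (524.9, -3.7), mouth z 75, keyway and red line towards px (340,145). The ring in hand sits about 1.8 mm off the TCP along tool +x, consistent with the grasp. I'll move above the hub.

Request:
carry_out(
  rows=[
    [[-0.05, 0.05, 0], [0, 0, 0], 1],
    [[-0.116, 0.118, 0], [0, 0, 0], 1],
    [[-0.116, 0.118, -0.05], [0, 0, 0], 1],
    [[-0.116, 0.118, -0.1], [0, 0, 0], 1],
    [[-0.116, 0.118, -0.116], [0, 0, 0], 1],
    [[-0.116, 0.118, -0.116], [0, 0, 0], 1],
    [[-0.116, 0.118, -0.116], [0, 0, 0], 1],
    [[-0.116, 0.118, -0.116], [0, 0, 0], 1],
  ],
)

```text
clock: 5.95
eef_pos: [527.2, -7.4, 94.4]
ee_rot: [0.38, 0.925, 0.0, 0.001]
wrist_force: [-0.7, -0.3, -2.9]
finger_gap: 59.2
```

```bash
python3 - <<'E'
from h import *
s=readout.state();print(s['eef_pos'],s['ee_rot'],s['finger_gap'],s['wrist_force'])
c=cap('wrist'); save(c,'wrist4'); np.save('w4.npy',c,allow_pickle=True)
z=s['eef_pos'][2]+31.8
q,v=ringfit(c,(524.9,-3.7),z); print(q,v)
im=cv2.resize(c['frame'][180:380,220:420,::-1],None,fx=3,fy=3)
for r,col in ((30,(0,0,255)),(26,(255,0,0))): drawc(c,im,(*q,z),r,col,3,(220,180))
drawc(c,im,(524.9,-3.7,75),13,(0,255,0),3,(220,180));drawc(c,im,(524.9,-3.7,75),23.75,(0,255,0),3,(220,180))
cv2.imwrite('pics/o3.png',im)
c=np.load('w3.npy',allow_pickle=True).item()
f=c['frame'].astype(int); m=(f[...,0]>1.6*f[...,1])&(f[...,0]>90); m[:110]=0;m[160:]=0;m[:,:320]=0;m[:,:][:,365:]=0
v,u=np.nonzero(m); p=onz(c,np.c_[u,v],41)[:,:2]; w=p.mean(0); print(w, np.degrees(np.arctan2(*(w-[524.9,-3.7])[::-1])))
d=np.linalg.svd(p-w)[2][0]; print(np.degrees(np.arctan2(d[1],d[0])))
E
```

```text
[527.19705047  -7.43374286  94.36914084] [3.80000460e-01 9.24985736e-01 4.23367309e-04 9.26560824e-04] 59.17436759555808 [-0.68695703 -0.34676042 -2.90507853]
[525.96317918  -6.22002858] -260.0820959602769
[561.54044834 -19.67539208] -23.557407459712987
-23.21215319685401
```

View pics/o3.png

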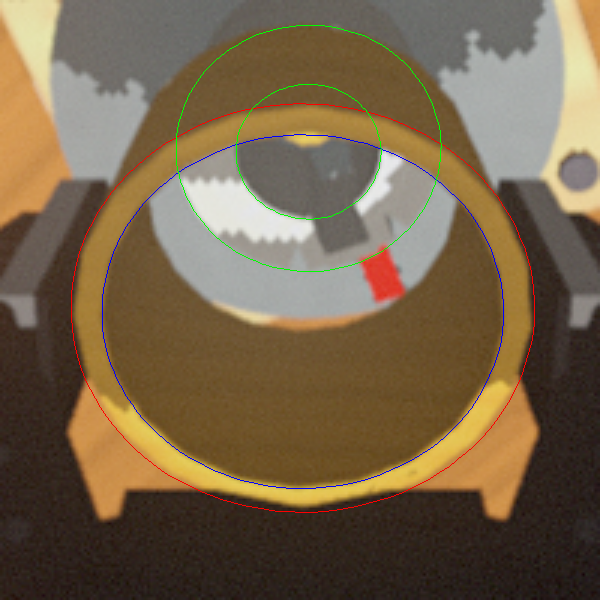

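Hub and bore still match the projected circles. The ring needs to go about (-1, +2.5) mm. I'll correct that and start it over the hub.

Request:
carry_out(
  rows=[
    [[-0.002, 0.005, 0], [0, 0, 0], 1],
    [[-0.002, 0.005, 0], [0, 0, 0], 1],
    [[-0.002, 0.005, 0], [0, 0, 0], 1],
    [[-0.002, 0.005, -0.016], [0, 0, 0], 1],
    [[-0.002, 0.005, -0.022], [0, 0, 0], 1],
    [[-0.002, 0.005, -0.028], [0, 0, 0], 1],
    [[-0.002, 0.005, -0.032], [0, 0, 0], 1],
    [[-0.002, 0.005, -0.032], [0, 0, 0], 1],
  ],
)

```text
clock: 6.8
eef_pos: [524.9, -4.9, 76.9]
ee_rot: [0.38, 0.925, -0.0, -0.0]
wrist_force: [0.7, 0.1, -3.0]
finger_gap: 59.6
```

```bash
python3 - <<'E'
from h import *
s=readout.state();print(s['eef_pos'],s['ee_rot'],s['finger_gap'],s['wrist_force'],s['moment'])
c=cap('wrist'); save(c,'wrist5',[220,180,200,200],3); np.save('w5.npy',c,allow_pickle=True)
z=s['eef_pos'][2]+31.8
print(ringfit(c,(524.9,-3.7),z))
E
```

```text
[524.90446818  -4.89750768  76.91154278] [ 3.79889407e-01  9.25031850e-01 -1.81705491e-04 -2.88107551e-04] 59.61931901661054 [ 0.72679458  0.14516033 -2.96619875] [ 0.03763391  0.01402938 -0.01211976]
(array([523.83287448,  -3.52983343]), np.float64(-253.83229130404837))
```

View pics/wrist5.png

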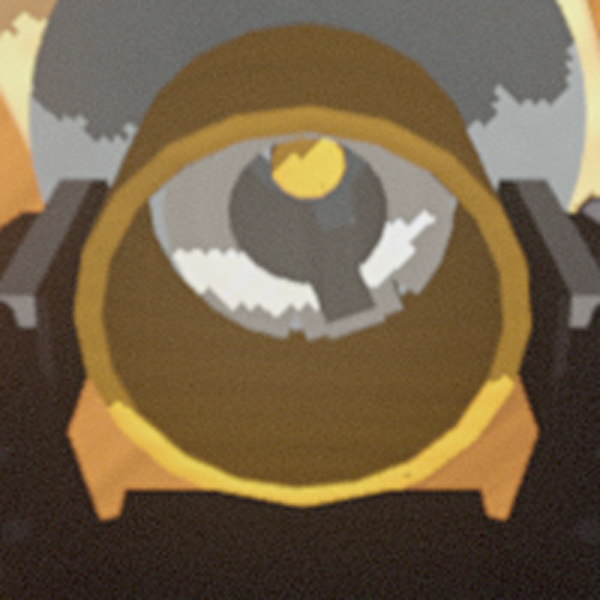

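No contact force, and the ring's underside (z≈69) is already below the hub's mouth. I'll continue down.

Request:
carry_out(
  rows=[
    [[0.002, 0, 0], [0, 0, 0], 1],
    [[0.002, 0, -0.01], [0, 0, 0], 1],
    [[0.002, 0, -0.02], [0, 0, 0], 1],
    [[0.002, 0, -0.03], [0, 0, 0], 1],
    [[0.002, 0, -0.04], [0, 0, 0], 1],
    [[0.002, 0, -0.046], [0, 0, 0], 1],
    [[0.002, 0, -0.05], [0, 0, 0], 1],
    [[0.002, 0, -0.053], [0, 0, 0], 1],
    [[0.002, 0, -0.053], [0, 0, 0], 1],
  ],
)

```text
clock: 7.75
eef_pos: [526.1, -4.9, 50.6]
ee_rot: [0.38, 0.925, -0.0, -0.0]
wrist_force: [-0.1, -0.2, -3.0]
finger_gap: 59.7
```

```bash
python3 - <<'E'
from h import *
s=readout.state();print(s['eef_pos'],s['ee_rot'],s['finger_gap'],s['wrist_force'],s['moment'])
E
```

```text
[526.08230923  -4.86572356  50.63452081] [ 3.79905573e-01  9.25025267e-01 -6.13902887e-05 -8.88415570e-05] 59.66886194769062 [-0.06679372 -0.18082845 -2.98364259] [-0.01991288  0.03972405 -0.00311901]
```

Another 1.5 mm to settle it, then release and rise.

Request:
carry_out(
  rows=[
    [[0, 0, -0.002], [0, 0, 0], 1],
    [[0, 0, -0.003], [0, 0, 0], 1],
    [[0, 0, -0.003], [0, 0, 0], 1],
    [[0, 0, -0.003], [0, 0, 0], 0],
    [[0, 0, -0.003], [0, 0, 0], 0],
    [[0, 0, -0.003], [0, 0, 0], 0],
    [[0, 0, -0.003], [0, 0, 0], 0],
    [[0, 0, 0.03], [0, 0, 0], 0],
    [[0, 0, 0.1], [0, 0, 0], 0],
    [[0, 0, 0.2], [0, 0, 0], 0],
    [[0, 0, 0.24], [0, 0, 0], 0],
    [[0, 0, 0.24], [0, 0, 0], 0],
  ],
)

```text
clock: 8.95
eef_pos: [528.7, -4.8, 174.2]
ee_rot: [0.38, 0.925, 0.002, 0.003]
wrist_force: [-0.0, -0.2, -0.5]
finger_gap: 85.0
```

```bash
python3 - <<'E'
from h import *
s=readout.state();print(s['eef_pos'],s['ee_rot'],s['wrist_force'])
c=cap('wrist'); save(c,'wrist6'); np.save('w6.npy',c,allow_pickle=True)
P=cloud(c)
M=(np.hypot(P[...,0]-524.9,P[...,1]+3.7)<32)&(np.hypot(P[...,0]-524.9,P[...,1]+3.7)>25)&(P[...,2]>70)
T=P[M]; print(len(T),np.percentile(T[:,2],[5,50,95]),cv2.minEnclosingCircle(T[T[:,2]>77][:,:2].astype(np.float32)))
c=cap('side'); save(c,'side6',[240,190,120,90],6)
E
```

```text
[528.66119896  -4.7943091  174.2252771 ] [0.37996879 0.92499283 0.00165571 0.0030388 ] [-0.00340977 -0.22785943 -0.47171146]
6519 [ 77.14872894 260.39185879 270.64738108] ((523.5980834960938, -2.49438738822937), 31.40334701538086)
```

View pics/wrist6.png

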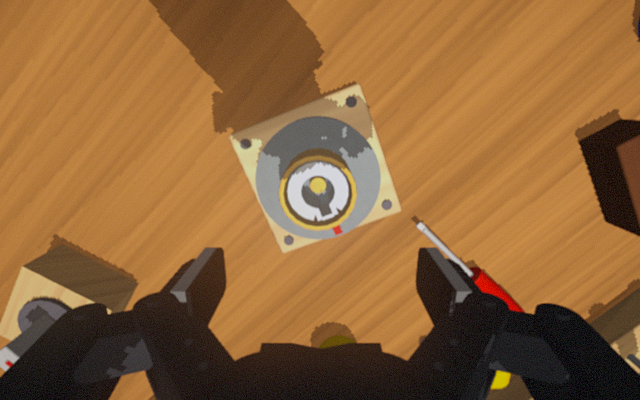

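View pics/side6.png

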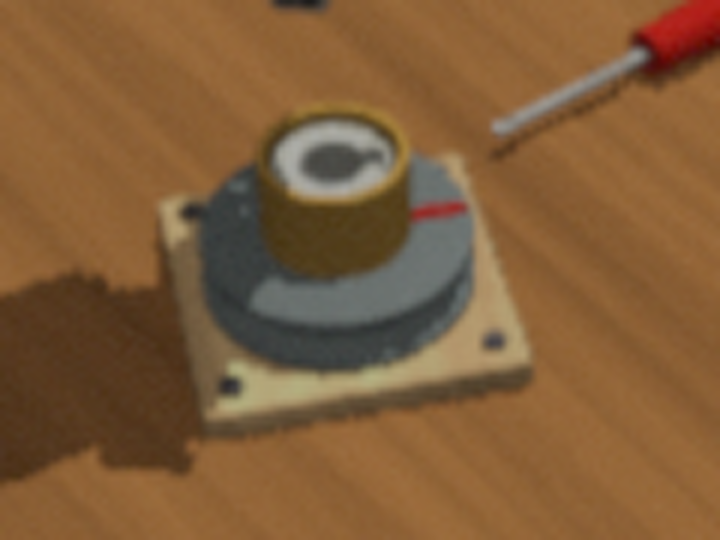

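The spacer is seated. In the side crop it stands flat on the pulley face with its top just above the hub, and the red line and keyway are visible at (440,212). Next I'll look at the spindle from above.

Request:
carry_out(
  rows=[
    [[-0.056, -0.688, 0.06], [0, 0, 0], 0],
    [[-0.056, -0.688, 0.06], [0, 0, 0], 0],
    [[-0.056, -0.688, 0.06], [0, 0, 0], 0],
    [[-0.056, -0.688, 0.06], [0, 0, 0], 0],
    [[-0.056, -0.688, 0.06], [0, 0, 0], 0],
    [[-0.056, -0.688, 0.06], [0, 0, 0], 0],
    [[-0.056, -0.688, 0.06], [0, 0, 0], 0],
    [[-0.056, -0.688, 0.06], [0, 0, 0], 0],
    [[-0.056, -0.688, 0.06], [0, 0, 0], 0],
    [[-0.056, -0.688, 0.06], [0, 0, 0], 0],
    [[-0.056, -0.688, 0.06], [0, 0, 0], 0],
  ],
)

```text
clock: 10.15
eef_pos: [498.6, -346.7, 199.9]
ee_rot: [0.379, 0.926, 0.001, -0.001]
wrist_force: [0.5, 1.0, -0.2]
finger_gap: 85.1
```

```bash
python3 - <<'E'
from h import *
c=np.load('w6.npy',allow_pickle=True).item(); P=cloud(c)
D=np.hypot(P[...,0]-524.9,P[...,1]+3.7); 
T=P[(D<33)&(D>25)&(P[...,2]>76)&(P[...,2]<95)]; print('ring',len(T),np.percentile(T[:,2],[10,50,90]),ringfit(c,(524.9,-3.7),81))
s=readout.state();print(s['eef_pos'],s['ee_rot'],s['q'])
c=cap('wrist'); save(c,'wrist7'); np.save('w7.npy',c,allow_pickle=True)
E
```

```text
ring 1325 [78.69221691 80.42710242 81.3484811 ] (array([524.80019614,  -3.37209188]), np.float64(-160.36533134021903))
[ 498.57426954 -346.68234635  199.93403868] [ 3.78631397e-01  9.25547084e-01  5.41731707e-04 -7.52444116e-04] [ 0.33659829  0.50786131  0.27169617  1.69720066 -0.1609494   0.96007321
  1.46259743]
```

View pics/wrist7.png

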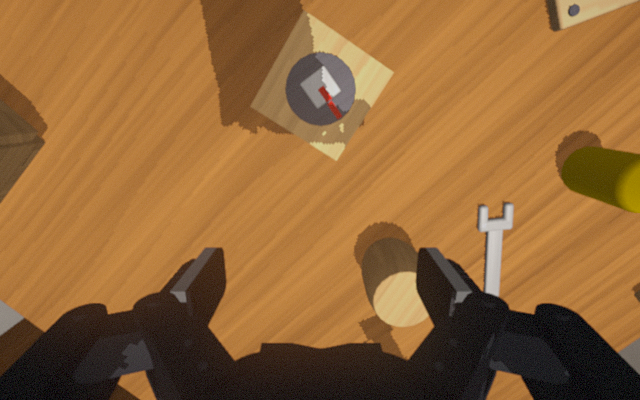

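The spacer's top reads z≈80.4 to 81.3, so it is seated. The spindle head is at px (320,88), with its red mark pointing to about (335,110). Now its pose.

```bash
python3 - <<'E'
from h import *
c=np.load('w7.npy',allow_pickle=True).item(); P=cloud(c)
D=np.hypot(P[...,0]-441,P[...,1]+292)
M=(D<35)&(P[...,2]>92)&(P[...,2]<108); T=P[M]; print('top',len(T),np.median(T[:,2]))
m=cv2.morphologyEx(M.astype(np.uint8),cv2.MORPH_CLOSE,np.ones((3,3)))
v,u=np.nonzero(m); p=onz(c,np.c_[u,v],100)[:,:2]
print(cv2.minAreaRect(p.astype(np.float32)), p.mean(0))
M2=(D<40)&(P[...,2]>53)&(P[...,2]<60); T=P[M2]; print('collar',len(T),np.median(T[:,2]),cv2.minEnclosingCircle(T[:,:2].astype(np.float32)))
f=c['frame'].astype(int); r=(f[...,0]>1.7*f[...,1])&(f[...,0]>1.5*f[...,2])&(f[...,0]>80)&(f[...,1]<90)
for n,mm,z in (('head',r&M,100),('collar',r&M2,56)):
    v,u=np.nonzero(mm)
    if len(u)<4: print(n,len(u)); continue
    p=onz(c,np.c_[u,v],z)[:,:2]; w=p.mean(0); d=np.linalg.svd(p-w)[2][0]; print(n,len(u),w,np.degrees(np.arctan2(d[1],d[0])),p[:3])
im=cv2.resize(c['frame'][20:170,240:400,::-1],None,fx=5,fy=5,interpolation=cv2.INTER_CUBIC)
cv2.imwrite('pics/sp.png',im[:600])
E
```

```text
top 983 99.82495104340487
((440.62286376953125, -290.0604248046875), (21.931175231933594, 21.951467514038086), 81.7595443725586) [ 440.54153821 -289.96921207]
collar 3091 55.86156333420189 ((440.7010803222656, -289.9794616699219), 30.08432960510254)
head 92 [ 445.99988242 -290.78215769] -9.096984727741923 [[ 441.45268671 -287.88924587]
 [ 440.93881319 -289.3840125 ]
 [ 441.43902732 -288.87462501]]
collar 116 [ 460.75614685 -292.86082833] -7.412122585675556 [[ 453.68193793 -289.83828543]
 [ 453.07812832 -291.62778939]
 [ 453.67587321 -291.01872636]]
```

View pics/sp.png

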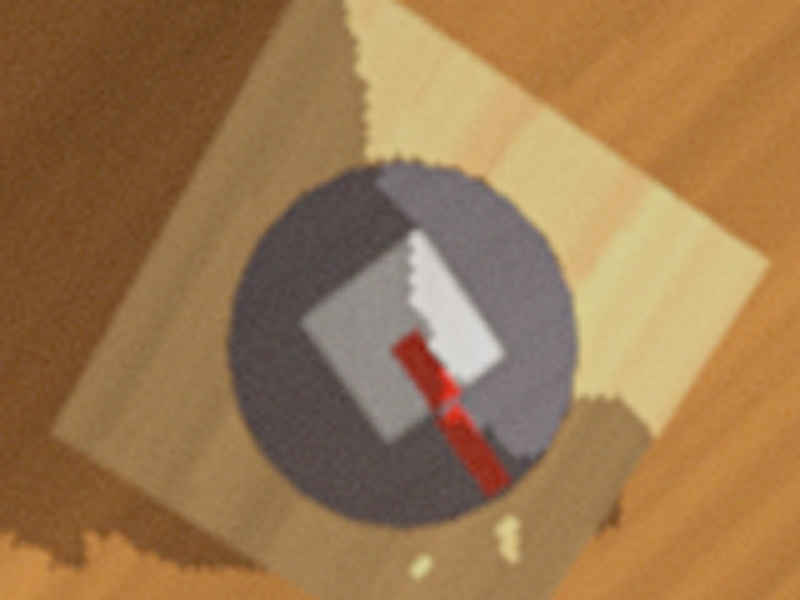

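The spindle is at (440.6, -290.0), head top z 99.8 and key azimuth -8.2°. The keyway azimuth is -23.4°, so the spindle needs about -15.2° of turn. I'll turn the gripper +36.3° to align with the head and move above it.

Request:
carry_out(
  rows=[
    [[-0.116, 0.116, -0.05], [0, 0, 0.2017], 0],
    [[-0.116, 0.116, -0.1], [0, 0, 0.2017], 0],
    [[-0.116, 0.116, -0.12], [0, 0, 0.2017], 0],
    [[-0.116, 0.116, -0.12], [0, 0, 0.2017], 0],
    [[-0.116, 0.116, -0.12], [0, 0, 0.2017], 0],
    [[-0.116, 0.116, -0.12], [0, 0, 0.2017], 0],
    [[-0.116, 0.116, -0.12], [0, 0, 0.2017], 0],
    [[-0.116, 0.116, -0.12], [0, 0, 0.2017], 0],
  ],
)

```text
clock: 11.0
eef_pos: [440.5, -290.9, 141.0]
ee_rot: [0.074, 0.997, -0.0, 0.0]
wrist_force: [-0.7, -0.5, -0.3]
finger_gap: 85.5
```

```bash
python3 - <<'E'
from h import *
s=readout.state();print(s['eef_pos'],s['ee_rot'],s['q'],s['joint_velocities'].round(3))
R=Ro.from_quat(s['ee_rot']).as_matrix(); print('tool y az',np.degrees(np.arctan2(R[1,1],R[0,1])),'z',R[:,2])
c=cap('wrist'); save(c,'wrist8'); np.save('w8.npy',c,allow_pickle=True); P=cloud(c)
D=np.hypot(P[...,0]-441,P[...,1]+290)
M=(D<25)&(P[...,2]>96)&(P[...,2]<104)
v,u=np.nonzero(M); p=onz(c,np.c_[u,v],100)[:,:2]; print(len(u),cv2.minAreaRect(p.astype(np.float32)))
E
```

```text
[ 440.47119078 -290.87970435  141.01788576] [ 7.35864882e-02  9.97288798e-01 -1.60034680e-04  2.39168570e-04] [ 0.41457369  0.45376734  0.10584003  1.94081329 -0.06787527  0.74979938
  1.98294328] [ 0.002  0.002 -0.001  0.002  0.002  0.002  0.009]
tool y az 81.55997637017842 z [ 4.53487491e-04 -3.54400737e-04 -9.99999834e-01]
1268 ((439.5159912109375, -289.74237060546875), (21.462467193603516, 23.206012725830078), 81.5886459350586)
```

View pics/wrist8.png

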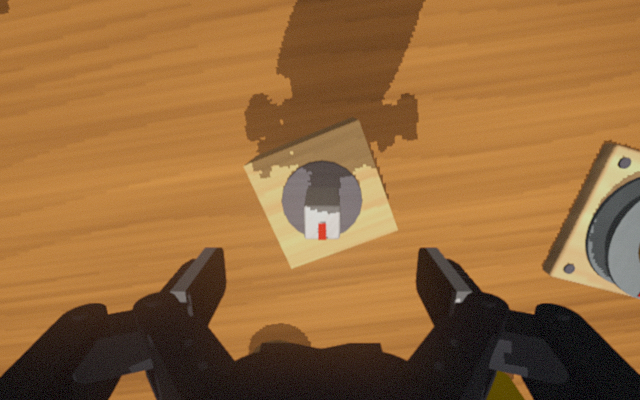

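Jaw azimuth 81.6° matches the head's 81.6°, and the head is centred at px (322,220). Down and grip.

Request:
carry_out(
  rows=[
    [[0, 0.002, -0.08], [0, 0, 0], 0],
    [[0, 0.002, -0.13], [0, 0, 0], 0],
    [[0, 0.002, -0.158], [0, 0, 0], 0],
    [[0, 0.002, -0.158], [0, 0, 0], 0],
    [[0, 0.002, -0.158], [0, 0, 0], 0],
    [[0, 0.002, -0.158], [0, 0, 0], 1],
    [[0, 0.002, -0.158], [0, 0, 0], 1],
    [[0, 0.002, -0.158], [0, 0, 0], 1],
    [[0, 0.002, -0.158], [0, 0, 0], 1],
    [[0, 0.002, -0.158], [0, 0, 0], 1],
    [[0, 0.002, -0.158], [0, 0, 0], 1],
    [[0, 0.002, -0.158], [0, 0, 0], 1],
    [[0, 0.002, -0.158], [0, 0, 0], 1],
    [[0, 0.002, -0.158], [0, 0, 0], 1],
    [[0, 0.002, -0.158], [0, 0, 0], 1],
  ],
  grip_force=100,
)

```text
clock: 12.55
eef_pos: [440.4, -290.1, 62.3]
ee_rot: [0.073, 0.997, -0.0, 0.0]
wrist_force: [-1.7, -0.9, 5.4]
finger_gap: 21.1
```

```bash
python3 - <<'E'
from h import *
s=readout.state();print(s['eef_pos'],s['ee_rot'],s['finger_gap'],s['wrist_force'],s['moment'])
c=cap('wrist'); save(c,'wrist9')
E
```

```text
[ 440.42198842 -290.09459046   62.30501762] [ 7.28340215e-02  9.97344019e-01 -1.36993898e-04  3.07652302e-04] 21.119156691990653 [-1.72757607 -0.86219438  5.35282203] [0.15114096 0.21935363 0.02501182]
```

View pics/wrist9.png

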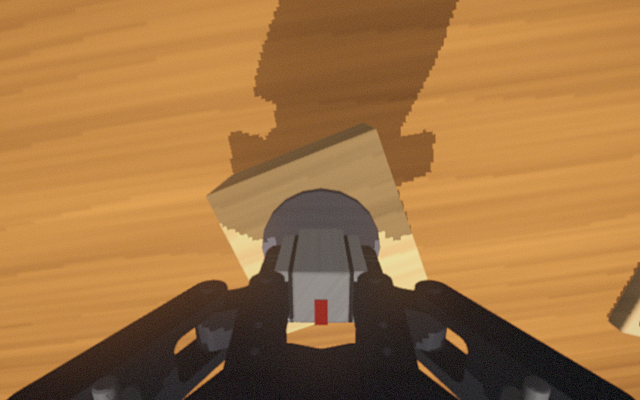

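The head is held at a gap of 21.1, with the mark at px (320,312). I'll lift straight up, then carry it to a viewing pose beside the hub while turning -15.2°.

Request:
carry_out(
  rows=[
    [[0, 0, 0.03], [0, 0, 0], 1],
    [[0, 0, 0.08], [0, 0, 0], 1],
    [[0, 0, 0.15], [0, 0, 0], 1],
    [[0, 0, 0.22], [0, 0, 0], 1],
    [[0.06, 0.06, 0.25], [0, 0, 0], 1],
    [[0.316, 0.508, 0.25], [0, 0, -0.0844], 1],
    [[0.316, 0.508, 0.25], [0, 0, -0.0844], 1],
    [[0.316, 0.508, 0.25], [0, 0, -0.0844], 1],
    [[0.316, 0.508, 0.25], [0, 0, -0.0844], 1],
    [[0.316, 0.508, 0.25], [0, 0, -0.0844], 1],
    [[0.316, 0.508, 0.25], [0, 0, -0.0844], 1],
    [[0.316, 0.508, 0.25], [0, 0, -0.0844], 1],
    [[0.316, 0.508, 0.25], [0, 0, -0.0844], 1],
    [[0.316, 0.508, 0.25], [0, 0, -0.0844], 1],
    [[0.316, 0.508, 0.25], [0, 0, -0.0844], 1],
    [[0.316, 0.508, 0.25], [0, 0, -0.0844], 1],
  ],
)

```text
clock: 14.2
eef_pos: [597.8, -37.0, 186.8]
ee_rot: [0.205, 0.979, -0.0, -0.0]
wrist_force: [0.3, -0.4, -4.0]
finger_gap: 20.9
```

```bash
python3 - <<'E'
from h import *
s=readout.state();g=s['eef_pos'];print(g,s['ee_rot'],s['finger_gap'],s['wrist_force'],s['q'])
R=Ro.from_quat(s['ee_rot']).as_matrix(); print('tool y az',np.degrees(np.arctan2(R[1,1],R[0,1])))
c=cap('wrist'); save(c,'wrist10'); np.save('w10.npy',c,allow_pickle=True); P=cloud(c)
M=(P[...,2]>71)&(P[...,2]<79)&(np.hypot(P[...,0]-525,P[...,1]+4)<25)
T=P[M]; print('hub',len(T),np.median(T[:,2]),cv2.minEnclosingCircle(T[:,:2].astype(np.float32)))
print('ring',ringfit(c,(524.9,-3.7),81))
zt=g[2]+37.7
M=(abs(P[...,2]-zt)<4)&(np.hypot(P[...,0]-g[0],P[...,1]-g[1])<22); v,u=np.nonzero(M); p=onz(c,np.c_[u,v],zt)[:,:2]
print('head',len(u),np.median(P[M][:,2])-g[2],cv2.minAreaRect(p.astype(np.float32)))
f=c['frame'].astype(int)
r=(f[...,0]>1.7*f[...,1])&(f[...,0]>1.5*f[...,2])&(f[...,0]>80)
m=r&(np.hypot(P[...,0]-g[0],P[...,1]-g[1])<22); v,u=np.nonzero(m);p=onz(c,np.c_[u,v],zt)[:,:2]; print('mark',len(u),p.mean(0)-g[:2])
D=np.hypot(P[...,0]-524.9,P[...,1]+3.7); m=r&(D<60)&(D>22); v,u=np.nonzero(m)
if len(u):
  p=onz(c,np.c_[u,v],41)[:,:2]; w=p.mean(0)-[524.9,-3.7]; print('line',len(u),w,np.degrees(np.arctan2(w[1],w[0])))
E
```

```text
[597.81425415 -36.95614312 186.83142436] [ 2.04780908e-01  9.78807825e-01 -1.44510998e-04 -3.32506545e-05] 20.94715237619353 [ 0.33708655 -0.44900294 -4.02996428] [-0.09137328  0.49988662  0.10551069  1.72397687 -0.06309733  0.92115539
  1.19782828]
tool y az 66.36665200772471
hub 2154 74.83446665057994 ((525.0199584960938, -3.6860687732696533), 23.87244987487793)
ring (array([525.217618  ,  -3.77532685]), np.float64(-152.067201763009))
head 4027 37.37832910537105 ((596.2208862304688, -36.481056213378906), (36.246665954589844, 25.113853454589844), 66.40541076660156)
mark 310 [ 5.26438712 -1.90350524]
line 174 [ 39.52088732 -17.44056836] -23.811868775843877
```

View pics/wrist10.png

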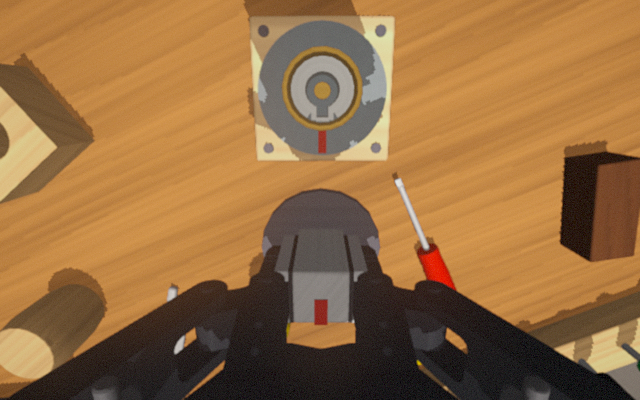

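```bash
python3 - <<'E'
from h import *
c=np.load('w10.npy',allow_pickle=True).item(); g=np.array([597.81,-36.96,186.83]); P=cloud(c)
# collar depth points
zc=g[2]-6.3
M=(abs(P[...,2]-zc)<4)&(np.hypot(P[...,0]-g[0],P[...,1]-g[1])<36); v,u=np.nonzero(M); 
# upper boundary per column
p=[]
for col in range(272,370,2):
    k=v[u==col]
    if len(k): p.append((col,k.min()-.5))
p=np.array(p); q=onz(c,p,zc)[:,:2]; print(len(q),fitc(q),np.median(P[M][:,2])-g[2])
from scipy.optimize import least_squares
r=least_squares(lambda x:np.hypot(*(q-x).T)-30,g[:2],loss='soft_l1'); print('fixed r',r.x-g[:2],np.sqrt(np.mean(r.fun**2)))
im=cv2.resize(c['frame'][170:370,220:420,::-1],None,fx=3,fy=3,interpolation=cv2.INTER_CUBIC)
drawc(c,im,(*r.x,zc),30,(0,0,255),3,(220,170))
a=np.radians(-23.6); e=np.array([np.cos(a),np.sin(a)]); n=np.array([-e[1],e[0]])
for x in (r.x,):
    uv=proj(c,[[*(x+i*11*e+j*11*n),g[2]+37.5] for i,j in ((1,1),(1,-1),(-1,-1),(-1,1))]); print(uv)
    cv2.polylines(im,[np.round((uv-[220,170]+.5)*3).astype(int)],True,(0,255,0),1)
cv2.imwrite('pics/o4.png',im)
E
```

```text
49 (np.float64(595.9870303233391), np.float64(-35.924270292971414), np.float64(29.009501334488604), np.int64(49)) -6.6295589598693425
fixed r [-0.79597815  0.59435102] 0.26244197322737284
[[349.00031771 321.70071944]
 [291.45590951 321.69369872]
 [289.85349512 270.27963872]
 [350.52735765 270.28045156]]
```

View pics/o4.png

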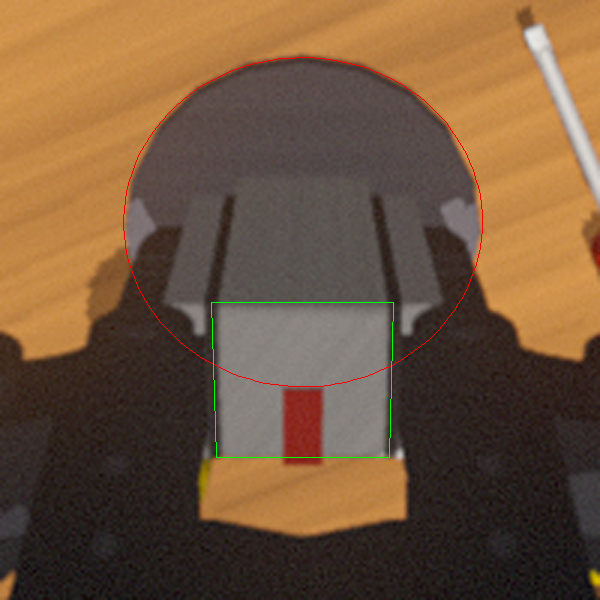

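Overlays match: spindle axis ≈ TCP + (-0.6, +0.4) mm, hub (525.0, -3.7), keyway az ≈ -23.6°, jaw-aligned key az -23.6°. I'll move above the bore.

Request:
carry_out(
  rows=[
    [[-0.06, 0.03, 0], [0, 0, 0], 1],
    [[-0.12, 0.055, 0], [0, 0, 0], 1],
    [[-0.144, 0.066, -0.02], [0, 0, 0], 1],
    [[-0.144, 0.066, -0.07], [0, 0, 0], 1],
    [[-0.144, 0.066, -0.11], [0, 0, 0], 1],
    [[-0.144, 0.066, -0.11], [0, 0, 0], 1],
    [[-0.144, 0.066, -0.11], [0, 0, 0], 1],
    [[-0.144, 0.066, -0.11], [0, 0, 0], 1],
    [[-0.144, 0.066, -0.11], [0, 0, 0], 1],
  ],
)

```text
clock: 15.15
eef_pos: [527.1, -2.9, 132.9]
ee_rot: [0.204, 0.979, 0.0, 0.001]
wrist_force: [0.9, -0.1, -3.5]
finger_gap: 20.7
```

```bash
python3 - <<'E'
from h import *
for i in range(3):
    s=readout.state();g=s['eef_pos'];R=Ro.from_quat(s['ee_rot']).as_matrix();print(g.round(2),s['wrist_force'].round(1),'az',np.degrees(np.arctan2(R[1,1],R[0,1])).round(2),R[:,2].round(4),s['joint_velocities'].round(3))
    c=cap('wrist')
save(c,'wrist11')
E
```

```text
[527.1   -2.9  132.89] [ 0.9 -0.1 -3.5] az 66.45 [ 2.1e-03  1.0e-04 -1.0e+00] [-0.001  0.002 -0.001  0.005 -0.001 -0.001  0.001]
[526.93  -2.9  132.73] [-0.1 -0.  -3.4] az 66.45 [ 1.8e-03  1.0e-04 -1.0e+00] [-0.002  0.004 -0.     0.006  0.001 -0.001 -0.   ]
[526.73  -2.87 132.56] [ 0.7  0.2 -4.7] az 66.45 [ 1.4e-03  1.0e-04 -1.0e+00] [ 0.     0.003 -0.001  0.006  0.001 -0.003 -0.001]
```

View pics/wrist11.png

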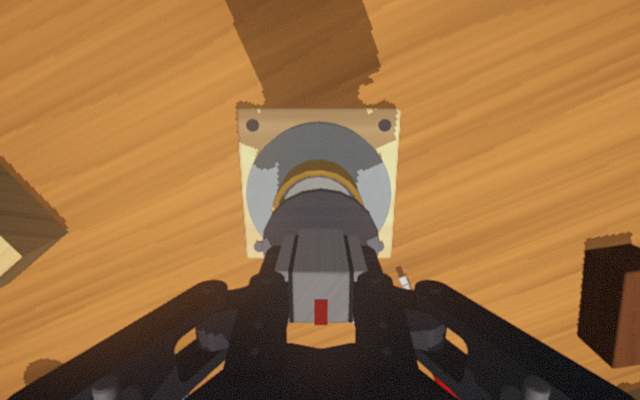

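The pose settles slowly onto the command, so I'll correct by (-0.6, -1.2) mm, let it settle, and start the tapered tip in.

Request:
carry_out(
  rows=[
    [[-0.0012, -0.0024, 0], [0, 0, 0], 1],
    [[-0.0012, -0.0024, 0], [0, 0, 0], 1],
    [[-0.0012, -0.0024, 0], [0, 0, 0], 1],
    [[-0.0012, -0.0024, -0.006], [0, 0, 0], 1],
    [[-0.0012, -0.0024, -0.012], [0, 0, 0], 1],
    [[-0.0012, -0.0024, -0.016], [0, 0, 0], 1],
    [[-0.0012, -0.0024, -0.02], [0, 0, 0], 1],
    [[-0.0012, -0.0024, -0.024], [0, 0, 0], 1],
    [[-0.0012, -0.0024, -0.024], [0, 0, 0], 1],
    [[-0.0012, -0.0024, -0.024], [0, 0, 0], 1],
    [[-0.0012, -0.0024, -0.024], [0, 0, 0], 1],
  ],
)

```text
clock: 16.4
eef_pos: [525.6, -4.1, 119.9]
ee_rot: [0.204, 0.979, 0.0, 0.0]
wrist_force: [-0.3, -0.3, -3.9]
finger_gap: 20.9
```

```bash
python3 - <<'E'
from h import *
s=readout.state();g=s['eef_pos'];R=Ro.from_quat(s['ee_rot']).as_matrix();print(g.round(2),s['wrist_force'].round(1),s['moment'].round(2),'az',np.degrees(np.arctan2(R[1,1],R[0,1])).round(2),R[:,2].round(4))
c=cap('side'); save(c,'side12',[230,170,130,100],6)
c=cap('scene'); save(c,'scene12',[250,150,110,80],7)
E
```

```text
[525.64  -4.06 119.86] [-0.3 -0.3 -3.9] [-0.04  0.   -0.04] az 66.46 [ 2.e-04 -0.e+00 -1.e+00]
```

View pics/side12.png

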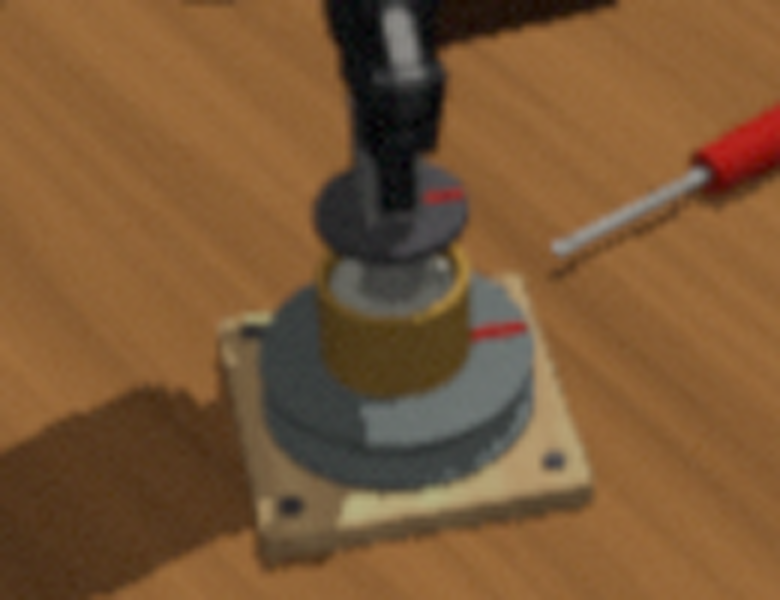

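View pics/scene12.png

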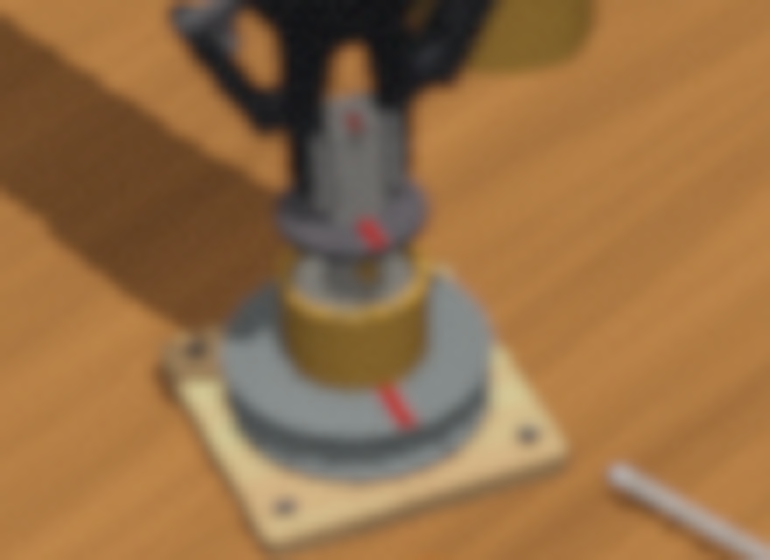

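Red marks and keyway line agree in both views, and there is no contact. I'll feed the plain shaft in to just above the key.

Request:
carry_out(
  rows=[
    [[0, 0, -0.004], [0, 0, 0], 1],
    [[0, 0, -0.008], [0, 0, 0], 1],
    [[0, 0, -0.011], [0, 0, 0], 1],
    [[0, 0, -0.014], [0, 0, 0], 1],
    [[0, 0, -0.014], [0, 0, 0], 1],
    [[0, 0, -0.014], [0, 0, 0], 1],
  ],
)

```text
clock: 17.1
eef_pos: [525.6, -4.0, 112.7]
ee_rot: [0.204, 0.979, -0.0, -0.0]
wrist_force: [0.5, 0.5, -4.4]
finger_gap: 20.9
```

```bash
cat > st.py <<'E'
from h import *
s=readout.state();g=s['eef_pos'];R=Ro.from_quat(s['ee_rot']).as_matrix();print(s['clock'],g.round(2),s['wrist_force'].round(1),s['moment'].round(2),'az',np.degrees(np.arctan2(R[1,1],R[0,1])).round(2),R[:,2].round(4),s['finger_gap'])
E
python3 st.py
```

```text
17.1 [525.56  -4.02 112.75] [ 0.5  0.5 -4.4] [0.03 0.   0.03] az 66.46 [-0. -0. -1.] 20.921557988404878
```

Request:
carry_out(
  rows=[
    [[0, 0, -0.004], [0, 0, 0], 1],
    [[0, 0, -0.008], [0, 0, 0], 1],
    [[0, 0, -0.008], [0, 0, 0], 1],
    [[0, 0, -0.011], [0, 0, 0], 1],
    [[0, 0, -0.014], [0, 0, 0], 1],
    [[0, 0, -0.014], [0, 0, 0], 1],
  ],
)

```text
clock: 17.7
eef_pos: [525.4, -4.1, 105.6]
ee_rot: [0.204, 0.979, -0.0, -0.0]
wrist_force: [-0.5, 0.2, -4.7]
finger_gap: 21.0
```

```bash
python3 st.py
```

```text
17.7 [525.4   -4.05 105.56] [-0.5  0.2 -4.7] [-0.02 -0.02  0.03] az 66.46 [-4.e-04 -1.e-04 -1.e+00] 21.004350832437872
```

Key bottom is now at about z 73.3, below the mouth, with no resistance. Continuing against the spring.

Request:
carry_out(
  rows=[
    [[0, 0, -0.004], [0, 0, 0], 1],
    [[0, 0, -0.008], [0, 0, 0], 1],
    [[0, 0, -0.011], [0, 0, 0], 1],
    [[0, 0, -0.014], [0, 0, 0], 1],
    [[0, 0, -0.014], [0, 0, 0], 1],
  ],
)

```text
clock: 18.2
eef_pos: [525.7, -4.1, 98.9]
ee_rot: [0.204, 0.979, 0.0, 0.0]
wrist_force: [-0.8, 0.4, 0.8]
finger_gap: 20.9
```

```bash
python3 st.py
```

```text
18.2 [525.67  -4.07  98.93] [-0.8  0.4  0.8] [-0.04  0.34 -0.05] az 66.46 [ 2.e-04 -0.e+00 -1.e+00] 20.9199947532025
```

Spring contact as predicted (about 5 N). On to the seat.

Request:
carry_out(
  rows=[
    [[0, 0, -0.004], [0, 0, 0], 1],
    [[0, 0, -0.008], [0, 0, 0], 1],
    [[0, 0, -0.01], [0, 0, 0], 1],
    [[0, 0, -0.012], [0, 0, 0], 1],
    [[0, 0, -0.012], [0, 0, 0], 1],
  ],
)

```text
clock: 18.7
eef_pos: [525.8, -4.0, 93.4]
ee_rot: [0.204, 0.979, 0.0, 0.0]
wrist_force: [-3.3, 0.5, 9.3]
finger_gap: 20.6
```

```bash
python3 st.py
```

```text
18.7 [525.76  -4.05  93.35] [-3.3  0.5  9.3] [-0.02  0.83  0.02] az 66.46 [ 3.e-04  1.e-04 -1.e+00] 20.597907192094763
```

Just touching: 9.3 N, against about 6.4 N expected from the spring less the weight. I'll press firmly in small steps.

Request:
carry_out(
  rows=[
    [[0, 0, -0.002], [0, 0, 0], 1],
    [[0, 0, -0.004], [0, 0, 0], 1],
    [[0, 0, -0.004], [0, 0, 0], 1],
    [[0, 0, -0.004], [0, 0, 0], 1],
  ],
)

```text
clock: 19.1
eef_pos: [525.9, -4.1, 93.2]
ee_rot: [0.204, 0.979, 0.0, 0.0]
wrist_force: [-10.6, -0.1, 31.2]
finger_gap: 21.1
```

```bash
python3 st.py
```

```text
19.1 [525.86  -4.09  93.22] [-10.6  -0.1  31.2] [-0.09  2.38  0.01] az 66.45 [ 5.e-04  4.e-04 -1.e+00] 21.060665099550157
```

A hard stop: 31 N, and z held at 93.2 (home expected 93.3). I'll ease the sideways load slightly and check with the cameras.

Request:
carry_out(
  rows=[
    [[-0.0008, 0, 0], [0, 0, 0], 1],
    [[-0.0008, 0, 0], [0, 0, 0], 1],
    [[-0.0008, 0, 0], [0, 0, 0], 1],
  ],
)

```text
clock: 19.4
eef_pos: [525.8, -4.1, 93.2]
ee_rot: [0.204, 0.979, 0.0, 0.001]
wrist_force: [-8.7, -0.3, 29.3]
finger_gap: 21.0
```

```bash
python3 st.py; python3 - <<'E'
from h import *
c=cap('side'); save(c,'side14',[230,170,130,100],6)
c=cap('scene'); save(c,'scene14',[250,150,110,80],7)
c=cap('wrist'); save(c,'wrist14')
E
python3 st.py
```

```text
19.4 [525.79  -4.08  93.2 ] [-8.7 -0.3 29.3] [-0.1   2.18  0.02] az 66.44 [ 1.2e-03  4.0e-04 -1.0e+00] 21.012856610780737
19.55 [525.82  -4.08  93.23] [-10.   -0.4  29.5] [-0.06  2.2   0.04] az 66.45 [ 1.2e-03  3.0e-04 -1.0e+00] 20.71087315962131
```

View pics/side14.png

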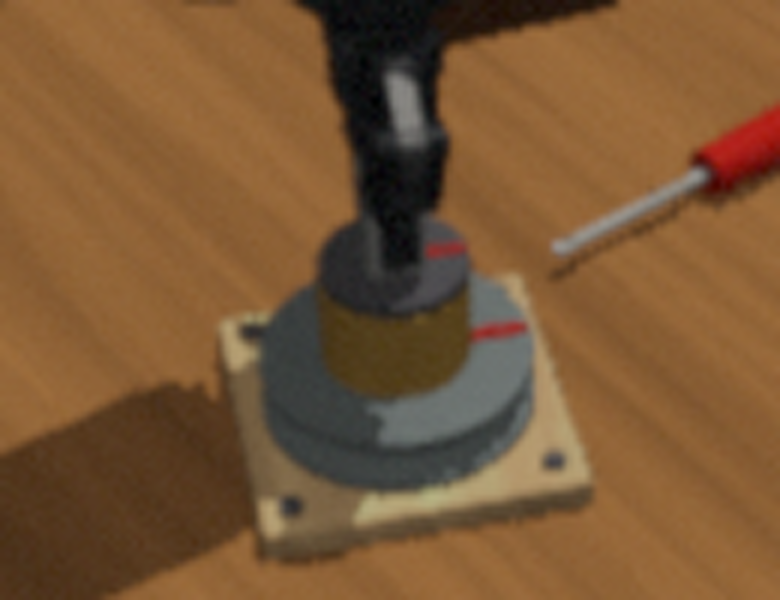

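View pics/scene14.png

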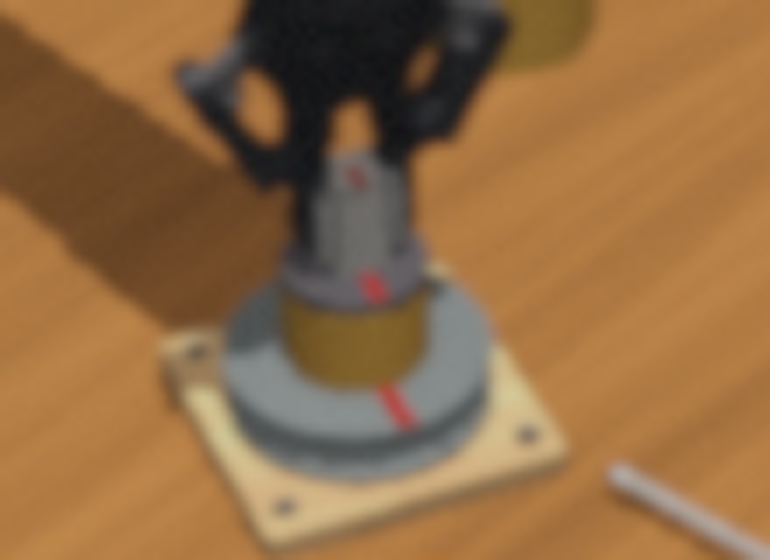

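View pics/wrist14.png

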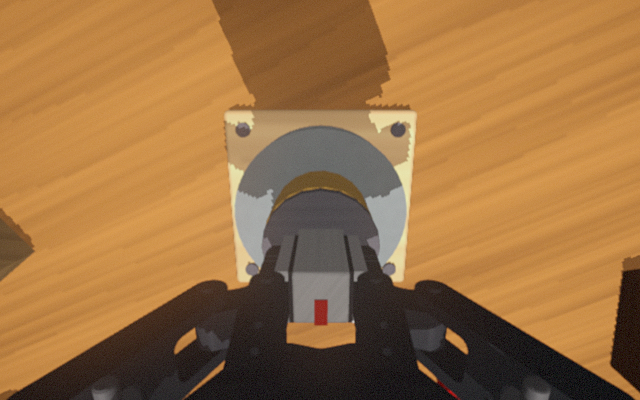

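The collar sits flush on the spacer in both views (side px (395,300), scene (355,300)) with its mark in line with the keyway line. The force is steady at about 29.5 N. Handing in.

```bash
python3 -c "
from plant import ticket
print(ticket.sign_off())"; python3 st.py
```

```text
the job is handed in; nothing more can be done
None
the job is handed in; nothing more can be done
```

The job is done and handed in at about 19.6 s. The spacer is seated on the pulley, and the spindle is home in the hub, still gripped and pressed down.

- **Spacer:** I picked the smallest of the three brass rings (about 60 × 40 mm), slid it over the hub without contact force and released it. Its top then read z ≈ 80.4–81.3 mm, against 81 expected.
- **Spindle:** I lifted it out of its block and turned it about -15° to line the key up with the keyway. It went in with no resistance until the spring pin.
- **Final checks:** The tool stopped at 93.2 mm, against 93.3 expected for home. The push held steady at about 29.5 N, roughly 23 N of it on the spacer. Both fixed cameras show the collar flush on the spacer, with its mark in line with the keyway.
- **Shortfalls:** A sideways load of about 10 N remained at the wrist, and a small shift to ease it barely helped. I did not re-measure the other things on the bench, but nothing indicated contact with them. The ejector's reading is inferred from tool height and force, not seen directly.

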